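Lay the tall carton on the slide-out pantry shelf and shut it away

ROBOT

A 6-joint arm with a two-finger parallel gripper is mounted at the origin on the work surface. World frame = base frame: x ahead of the robot, y to its left, z up, the work surface at z = 0. Lengths are in m, angles in rad, forces in N, time in s.
With the tool pointing down it reaches from about 0.35 to 0.85 m from the base axis. Payload 8.1 kg.
Tool frame: the origin (TCP) lies on the centre line of the jaws, within the pads' length; the fingertips stand 22 mm ahead of it and the grasp point (between the pads) lies 3 mm ahead of it; z points along the fingers, y is the line along which they close (so a half turn about z gives the same grasp; the last joint's range is limited). The gripper opens to 93 mm and grips with 3 to 60 N. Pads are 15 mm wide; open, the fingers measure 128 mm over their backs; the gripper's body (75 mm by 188 mm) begins 65 mm behind the grasp point.
Start: joints at [1.085, 0.13, 1.488, -0, 1.523, -0.085], TCP at [0.234, 0.552, 0.241] pointing down, gripper open.
Joint ranges: [-2.96, 2.96], [-0.89, 2.26], [0.02, 2.5], [-1.34, 4.48], [0, 2.73], [-2.66, 2.66]. Speed limits (rad/s): [2.39, 2.39, 2.79, 3.14, 3.14, 3.14].

INTERFACE

Orientations are given as a rotation vector (axis times angle).
In Python, from plant import robot gives the robot as it stands.
- The arm moves only by the tool drive_effector, called after "Call:" as name(argument=value, ...) on one line, values as JSON. Schema: {"type":"object","properties":{"motion":{"type":"array","items":{"type":"number"},"minItems":5,"maxItems":100},"grip_force":{"type":"number"},"only":{"type":"string"},"quiet":{"type":"boolean"},"lines":{"type":"string"}},"required":["motion"],"additionalProperties":false}. motion is one flat list of numbers that holds 1 to 20 rows one after another, with no inner brackets; each row has 5 numbers: the finger opening in m, then dx, dy, dz in shares of the most that a row can go, 1 being 50 mm, then a turn about the tool's z in shares of pi rad (1.0 is pi rad); each row shifts and turns the commanded pose from where the row before left it, along the tool's axes as they then stand; what a row does not reach is not made up. A row lasts 1/10 s, in which the tool goes at most 0.05 m and 0.15 rad, less where a joint would pass 70% of its speed; a pose out of reach is approached as far as the arm can. The fingers move at their own pace and stop on an object; grip_force is the grip in N (left out, the last holds). Time passes only in rows, so rows that do not move let the fingers close. The tool returns the time, the measured TCP pose, the force, the opening and the grip force at its end. only (a regular expression) keeps the lines of the reply that match it, lines (a string "A,B") keeps lines A to B, and quiet returns only ok. A shift or turn number past 1, either way, is cut back to 1. Input that does not fit is refused with a message, and nothing moves.
- robot.read_state(): the state, without advancing time (a new reading comes with each control period).
- robot.read_camera(name): name is "side" or "top" or "wrist"; returns a dict with "image" (480x640x3 uint8, red, green, blue), "fx", "fy", "cx", "cy" (pixels), "R" (3x3) and "t" (3): a world point X has camera coordinates R X + t. Camera axes: x right, y down, z forward; pixel columns grow to the right and rows downward; lengths in m; the calibration is good to about 2 mm. The wrist camera is an equidistant fisheye: a pixel r from the principal point sees the ray r / f radians off the axis. A picture is of the moment at which its call begins. There is no depth.
- robot.close_job(): hands the job in; it is judged then, once.
The state is a dict: "t": time; "q": joint angles; "dq": joint speeds; "joint_torque": joint torques, N m; "tool_pos": TCP position; "orientation": TCP orientation; "force": force on the tool from outside, world axes, zero at the start; "wrist_torque": the same for the moment, N m; "opening": finger opening in m; "gripper_force": force on a finger pad.
Only numpy, scipy, OpenCV 4.12 (cv2) and the standard library are available. Lean on these libraries where they do the work, as an engineer would, in place of code of your own. Each camera call takes 0.05 s, during which the arm holds its last target. There are 200 camera calls.

TASK

The tall cracker carton cannot stand under the wire deck of the pantry organiser. Tip it over so that it lies flat on its back on the pulled-out shelf, between the side rails, then push the shelf fully home so that the carton is stowed under the deck, straight and without sticking out. Leave the tins, the jar and the mug undisturbed.

Things in the scene. Friction and masses are not known exactly. Their poses are not given: they have to be found in the camera images.
- carton: Closed kraft carton, 250 mm tall, 180 wide, 100 deep (too deep to grip), 0.3 to 0.6 kg. Origin: centre of its underside; z points out of its top, x out of its plain back, y across; the front (pale label, cracker window) looks to -x. Starts standing on the counter, back to the pulled-out shelf, 25 to 100 mm short of its front edge, within 12 mm of its middle line, turned up to 15 degrees.
- carton_top (a point): Centre of the carton's top, axes as the carton's. The carton is smooth (friction about 0.2): pushed low it slides over the counter until the shelf's front edge blocks its foot; pushed near its top it then tips, and falls flat by itself once it leans over 30 degrees. Lying on its back on the shelf, its upper face is 120 mm above the counter, its underside faces the shelf's open front.
- organiser: White wire riser fixed on the counter, 279 mm deep, 276 mm wide over its legs. Origin: on the counter, on the middle line, 25 mm in front of the front legs; x points inward, from the open front to the rear, y across, z up. Legs stand at x = 0.025 and 0.296, y = -0.134 and 0.134. The slide-out shelf pulls out towards -x. Two tins stand on its wire deck.
- deck_front (a point): Middle of the front edge of the organiser's wire deck, at its underside, 147 mm above the counter; the deck's top is at 155 mm. Axes as the organiser's.
- shelf (a joint): How far the slide-out shelf is pulled out, in m: 0 = fully home, 0.26 = fully out; it starts 0.235 to 0.26 out. It runs stiffly: about 6 N moves it, either way, and it stays where it is left.
- shelf_front (a point): Middle of the shelf's front edge, on top of its plywood board. Axes as the organiser's. The board is 246 mm wide, 285 mm deep, its top 20 mm and its underside 4 mm above the counter, so the open front makes a 20 mm step. Fully home, this edge is above the organiser's origin, 21 mm in front of the deck's front edge.
- rear_rail (a point): Middle of the inner face of the shelf's rear wire rail, at its top, 45 mm above the counter and 267 mm behind the front edge. Axes as the organiser's. Like rails run along both sides of the shelf: inner faces 114 mm either side of the middle, beginning 15 mm behind the front edge.
- tin_low: Food tin on the deck, 80 mm across, 75 mm tall. Origin: centre of its underside.
- tin_tall: Food tin on the deck, 74 mm across, 110 mm tall. Origin: centre of its underside.
- jar: Glass jar with a steel cap on the counter beyond the shelf, 72 mm across, 120 mm tall. Origin: centre of its underside.
- mug: White mug on the counter beyond the shelf, 80 mm across without its handle, 95 mm tall. Origin: centre of its underside.

How it is judged:
By the outcome, as a careful person would: the job done as asked, in the order asked, and still so for the second after the job is handed in, with the robot touching nothing.
It also fails if it takes over 54 s, if anything falls off the work surface, if the arm or the gripper's body presses on something with over 40 N, if the wrist force passes 120 N, or if a joint passes its speed limit or range.

## Working session

There is one attempt and no reset: what is moved stays moved. The work goes in short steps, Python scripts to look and compute and a tool call to move; the robot and the scene stay as the last step left them, time stands still between calls to the robot, and variables do not carry over. Pictures are saved under pics/ and viewed, at most 10 in all, crops included, and the job is handed in when it is done.

```bash
ls; mkdir -p pics
```

Run:
```python
from plant import robot
import cv2
s=robot.read_state();print(s)
for n in ("side","top"):
    c=robot.read_camera(n);cv2.imwrite(f"pics/{n}0.png",c["image"][:,:,::-1]);print(n,{k:c[k] for k in c if k!="image"})
```

```text
pics
plant.py
{'t': 0.0, 'q': array([ 1.08461828e+00,  1.31166917e-01,  1.48927907e+00,  7.00420590e-06,
        1.52299185e+00, -8.53954195e-02]), 'dq': array([ 0.00017639, -0.00055978, -0.00018143, -0.00177782,  0.0010805 ,
       -0.00120941]), 'joint_torque': array([ 1.45286343e-03, -5.59847188e+01, -4.91762817e+01,  7.70515809e-02,
        3.54996650e-02, -1.45638664e-04]), 'tool_pos': array([0.23380981, 0.55199463, 0.23958409]), 'orientation': array([-6.25238303e-01, -3.07820783e+00,  2.77728354e-03]), 'force': array([ 0.22386953,  0.21987452, -0.44598153]), 'wrist_torque': array([-0.01381144, -0.0059117 , -0.00247294]), 'gripper_force': 0.0, 'opening': 0.09295975619145012}
side {'fx': 617.4381719596522, 'fy': 617.4381719596522, 'cx': 319.1847101302579, 'cy': 237.80428608699523, 'R': array([[ 0.6214001 , -0.78348539, -0.00354473],
       [-0.7476098 , -0.5915807 , -0.30184741],
       [ 0.23439604,  0.19021809, -0.95334966]]), 't': array([-0.28841111,  0.5599631 ,  1.45546221])}
top {'fx': 516.8665024657274, 'fy': 516.8665024657274, 'cx': 317.5455466968915, 'cy': 235.89683297176265, 'R': array([[ 0.01268741, -0.99989282,  0.00730655],
       [-0.9952652 , -0.01333223, -0.09627794],
       [ 0.09636504, -0.00605044, -0.99532767]]), 't': array([0.10762999, 0.61919081, 1.27615498])}
```

View pics/side0.png

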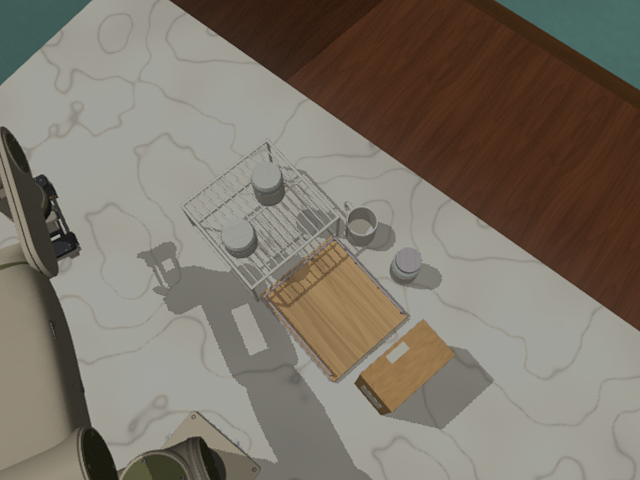

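View pics/top0.png

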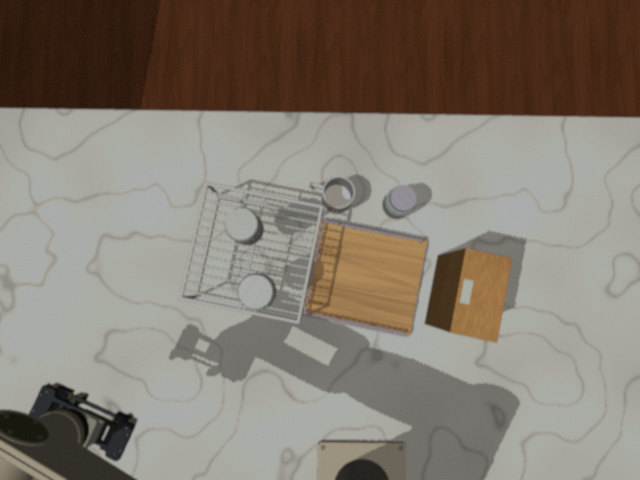

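Side view: board front edge runs about (335,381)–(409,315), with the carton top around (357,381), (425,320) and (453,352). Top view: board front edge (428,238)–(412,333), carton top (467,250), (512,257), (498,341), (450,331). The jar is at (400,200) and the mug at (338,193).

Create h.py:
```python
import numpy as np, cv2
from plant import robot
def ray(c,p):
    d=np.array([(p[0]-c["cx"])/c["fx"],(p[1]-c["cy"])/c["fy"],1.]);R=np.array(c["R"])
    return -R.T@c["t"], R.T@d
def onplane(c,p,z):
    o,d=ray(c,p);return o+d*(z-o[2])/d[2]
def two(c1,p1,c2,p2):
    o1,d1=ray(c1,p1);o2,d2=ray(c2,p2)
    s=np.linalg.lstsq(np.c_[d1,-d2],o2-o1,rcond=None)[0]
    a,b=o1+s[0]*d1,o2+s[1]*d2;return (a+b)/2,np.linalg.norm(a-b)
def proj(c,X):
    v=np.array(c["R"])@X+c["t"];return np.array([c["fx"]*v[0]/v[2]+c["cx"],c["fy"]*v[1]/v[2]+c["cy"]])
def orange(im):
    h=cv2.cvtColor(im,cv2.COLOR_RGB2HSV)
    m=cv2.inRange(h,(8,90,70),(22,255,255));return cv2.morphologyEx(m,cv2.MORPH_OPEN,np.ones((3,3)))
```

Run:
```python
from h import *
np.set_printoptions(precision=3,suppress=True)
C={n:robot.read_camera(n) for n in("side","top")}
for n in C:
    c=C[n];m=orange(c["image"])
    m[:110 if n=="top" else 220]=0
    for k in cv2.findContours(m,0,2)[0]:
        if cv2.contourArea(k)>1500:
            a=cv2.approxPolyDP(k,4,True)[:,0];r=cv2.minAreaRect(k);print(n,cv2.contourArea(k),a.tolist())
            for z in (0.02,.25): print(z,np.array([onplane(c,p,z)[:2] for p in a]).tolist() and np.array([onplane(c,p,z)[:2] for p in a]))
t=cv2.resize(C["top"]["image"][170:360,170:530],None,fx=2.2,fy=2.2,interpolation=cv2.INTER_CUBIC)
s=cv2.resize(C["side"]["image"][220:430,240:510],None,fx=2.8,fy=2.8,interpolation=cv2.INTER_CUBIC)
cv2.imwrite("pics/t1.png",t[:,:,::-1]);cv2.imwrite("pics/s1.png",s[:,:,::-1])
```

```text
side 3953.5 [[424, 321], [401, 338], [410, 347], [391, 364], [387, 350], [356, 381], [381, 404], [380, 413], [392, 411], [453, 356]]
0.02 [[ 0.626 -0.206]
 [ 0.556 -0.186]
 [ 0.552 -0.217]
 [ 0.489 -0.205]
 [ 0.511 -0.177]
 [ 0.404 -0.162]
 [ 0.398 -0.242]
 [ 0.38  -0.253]
 [ 0.402 -0.272]
 [ 0.6   -0.312]]
0.25 [[ 0.571 -0.201]
 [ 0.511 -0.184]
 [ 0.508 -0.21 ]
 [ 0.455 -0.2  ]
 [ 0.473 -0.176]
 [ 0.382 -0.164]
 [ 0.377 -0.231]
 [ 0.362 -0.24 ]
 [ 0.38  -0.257]
 [ 0.548 -0.291]]
side 9570.0 [[332, 241], [267, 297], [335, 380], [405, 315]]
0.02 [[ 0.648  0.103]
 [ 0.429  0.141]
 [ 0.374 -0.121]
 [ 0.609 -0.16 ]]
0.25 [[ 0.589  0.062]
 [ 0.403  0.094]
 [ 0.356 -0.128]
 [ 0.556 -0.162]]
side 7958.0 [[483, 220], [639, 329], [639, 220], [595, 220], [581, 245], [581, 231], [564, 250], [585, 220], [571, 221], [556, 243], [550, 238], [561, 220], [531, 221], [524, 234], [529, 220]]
0.02 [[ 0.94  -0.173]
 [ 0.941 -0.637]
 [ 1.194 -0.494]
 [ 1.123 -0.403]
 [ 1.04  -0.41 ]
 [ 1.073 -0.39 ]
 [ 1.002 -0.383]
 [ 1.106 -0.383]
 [ 1.081 -0.355]
 [ 1.005 -0.356]
 [ 1.007 -0.337]
 [ 1.067 -0.333]
 [ 1.016 -0.273]
 [ 0.974 -0.278]
 [ 1.015 -0.267]]
0.25 [[ 0.838 -0.172]
 [ 0.839 -0.567]
 [ 1.054 -0.445]
 [ 0.993 -0.368]
 [ 0.923 -0.374]
 [ 0.951 -0.357]
 [ 0.89  -0.351]
 [ 0.979 -0.351]
 [ 0.958 -0.328]
 [ 0.893 -0.329]
 [ 0.895 -0.312]
 [ 0.946 -0.309]
 [ 0.902 -0.258]
 [ 0.867 -0.262]
 [ 0.901 -0.253]]
top 4098.5 [[464, 249], [449, 330], [496, 341], [511, 258]]
0.02 [[ 0.59  -0.257]
 [ 0.386 -0.217]
 [ 0.36  -0.334]
 [ 0.569 -0.377]]
0.25 [[ 0.573 -0.19 ]
 [ 0.405 -0.157]
 [ 0.384 -0.254]
 [ 0.555 -0.289]]
top 9346.5 [[324, 223], [307, 310], [409, 334], [426, 241]]
0.02 [[ 0.652  0.1  ]
 [ 0.431  0.14 ]
 [ 0.375 -0.116]
 [ 0.609 -0.161]]
0.25 [[ 0.624  0.104]
 [ 0.442  0.137]
 [ 0.396 -0.074]
 [ 0.589 -0.111]]
```

View pics/t1.png

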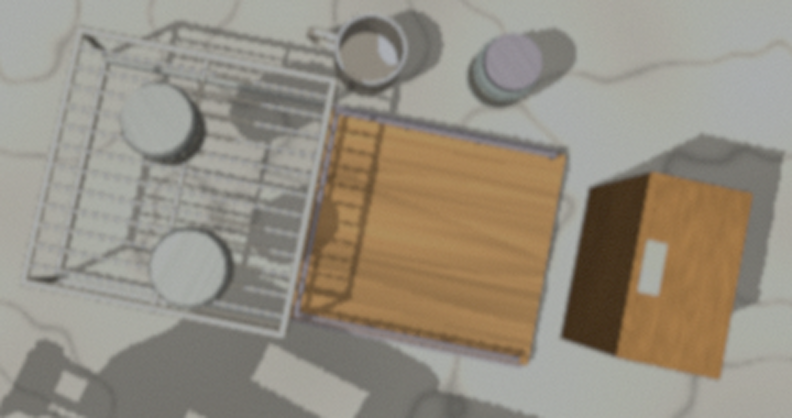

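The crop shows the deck front edge running (335,80)–(283,333) and its rear corners at (82,30) and (25,280). Both tins are well back from the front edge. The carton is nearly square to the shelf, with a gap of about 3 cm.

Run:
```python
from h import *
np.set_printoptions(precision=3,suppress=True)
c=robot.read_camera("top")
P=[(335,80),(283,333),(82,30),(25,280)]
D=np.array([onplane(c,np.array(p)/2.2+170,.155)[:2] for p in P]);print(D)
f=(D[0]+D[1])/2;r=(D[2]+D[3])/2;a=(r-f);print("deck",f,r,np.linalg.norm(a),np.degrees(np.arctan2(a[1],a[0])),np.linalg.norm(D[0]-D[1]))
w=D[0]-D[1];print(np.degrees(np.arctan2(w[1],w[0]))+90)
# mug, jar bases
th=np.radians(79.2);n=np.array([np.cos(th),np.sin(th)]);l=np.array([-n[1],n[0]])
o=f-.021*n
for nm,p in dict(shelffront=(.492,-.139),cart=(.479,-.2225),cback=(.489,-.1735)).items():
    d=np.array(p)-o;print(nm,d@n,d@l)
for nm,p,z in(("jar",(514,62),.12),("mug",(370,50),.095),("tl",(190,268),.23),("tt",(160,122),.265)):
    X=onplane(c,np.array(p)/2.2+170,z)[:2];d=X-o;print(nm,X,d@n,d@l)
s=robot.read_state();T=cv2.Rodrigues(s["orientation"])[0]
print(T, "turn to", np.degrees(np.arctan2(T[1,0],T[0,0])))
tgt=np.array([.479,-.2225])-n*.13;print("start target",tgt, "d along n,(.98,-.19)",(tgt-s["tool_pos"][:2])@n,(tgt-s["tool_pos"][:2])@-l)
```

```text
[[0.674 0.106]
 [0.412 0.156]
 [0.723 0.372]
 [0.463 0.421]]
deck [0.543 0.131] [0.593 0.397] 0.26968961782077394 79.36005699046436 0.2663371852144483
79.18030737973457
shelffront -0.254240843816886 -0.0005714518288468118
cart -0.33869778634234593 -0.0034480573372818435
cback -0.2886918979107829 -0.0040892454298682305
jar [ 0.701 -0.087] -0.1635297081389093 -0.196533282767487
mug [0.717 0.068] -0.009235124011988047 -0.18285529737920542
tl [0.478 0.245] 0.11996412961014043 0.08514325424804518
tt [0.615 0.272] 0.17271699302547508 -0.04390882609773701
[[-0.921  0.39  -0.   ]
 [ 0.39   0.921 -0.001]
 [ 0.    -0.001 -1.   ]] turn to 157.03521201435953
start target [ 0.455 -0.35 ] d along n,(.98,-.19) -0.8451038853779977 0.38586454153550787
```

The rows are not in the units I measure in: shifts go in shares of 50 mm and turns go in shares of pi rad. I convert before sending: -0.02 m is -0.4, 0.1357 rad is 0.0432.

Call:
drive_effector(motion=[0.093, 0, 0, -0.4, 0.0432, 0.093, 0, 0, -0.4, 0.0432, 0.093, 0, 0, -0.4, 0.0432, 0.093, 0, 0, -0.4, 0.0432, 0.093, 0, 0, -0.4, 0.0432, 0.093, 0, 0, -0.4, 0.0432, 0.093, 0, 0, -0.4, 0.0432, 0.093, 0, 0, -0.4, 0.0432, 0.093, 0, 0, -0.4, 0.0432, 0.093, 0, 0, -0.4, 0.0432, 0.093, 0, 0, 0, 0])

```text
t: 1.35
tool_pos: [0.2344, 0.553, 0.444]
orientation: [-2.42, -2.0, -0.008]
force: [0.4, 1.9, 0.3]
opening: 0.0929
gripper_force: 0.0
```

Call:
drive_effector(motion=[0.093, -0.6, 0.6, 0, 0, 0.093, -0.6, 0.6, 0, 0, 0.093, -0.6, 0.6, 0, 0, 0.093, -0.6, 0.6, 0, 0, 0.093, -0.6, 0.6, 0, 0, 0.093, -0.6, 0.6, 0, 0, 0.093, -0.6, 0.6, 0, 0, 0.093, -0.6, 0.6, 0, 0, 0.093, -0.6, 0.6, 0, 0, 0.093, -0.6, 0.6, 0, 0, 0.093, -0.6, 0.6, 0, 0, 0.093, -0.6, 0.6, 0, 0, 0.093, -0.8, 0, 0, 0, 0.093, -0.8, 0, 0, 0, 0.093, -0.8, 0, 0, 0, 0.093, -0.8, 0, 0, 0, 0.093, 0, 0, 0, 0])

```text
t: 3.05
tool_pos: [0.4903, -0.0292, 0.4393]
orientation: [-2.42, -2.004, 0.003]
force: [0.4, 0.8, 0.7]
opening: 0.0928
gripper_force: 0.0
```

```bash
python3 -c "
from h import *
s=robot.read_state();print(cv2.Rodrigues(s['orientation'])[0].round(3),s['q'])"
```

```text
[[ 0.187  0.982 -0.002]
 [ 0.982 -0.187 -0.001]
 [-0.001 -0.001 -1.   ]] [-1.62999195e-01 -1.53615286e-01  1.41123195e+00 -1.48115468e-03
  1.88529285e+00  2.41449592e-02]
```

To row units: 0.042 m is 0.84, -0.04 m is -0.8.

Call:
drive_effector(motion=[0.093, -0.8, 0.064, 0, 0, 0.093, -0.8, 0.064, 0, 0, 0.093, -0.8, 0.064, 0, 0, 0.093, -0.8, 0.064, 0, 0, 0.093, -0.8, 0.064, 0, 0, 0.093, -0.8, 0.064, 0, 0, 0.093, -0.8, 0.064, 0, 0, 0.093, -0.8, 0.064, 0, 0, 0.093, 0, 0, 0.8, 0, 0.093, 0, 0, 0.8, 0, 0.093, 0, 0, 0.8, 0, 0.093, 0, 0, 0.8, 0, 0.093, 0, 0, 0.8, 0, 0.093, 0, 0, 0.84, 0, 0.093, 0, 0, 0, 0, 0.093, 0, 0, 0, 0])

```text
t: 4.65
tool_pos: [0.4566, -0.3436, 0.1981]
orientation: [-2.415, -2.006, 0.0]
force: [-0.3, -0.3, 0.9]
opening: 0.0931
gripper_force: 0.0
```

To row units: 0.02 m is 0.4, 0.015 m is 0.3.

Call:
drive_effector(motion=[0.093, 0.4, 0, 0, 0, 0.093, 0.4, 0, 0, 0, 0.093, 0.3, 0, 0, 0, 0.093, 0.1, 0, 0, 0, 0.093, 0.1, 0, 0, 0, 0.093, 0.1, 0, 0, 0, 0.093, 0.1, 0, 0, 0, 0.093, 0.1, 0, 0, 0, 0.093, 0.1, 0, 0, 0, 0.093, 0.1, 0, 0, 0, 0.093, 0, 0, 0, 0])

```text
t: 5.75
tool_pos: [0.4739, -0.2559, 0.1991]
orientation: [2.418, 2.004, 0.0]
force: [-0.4, -1.7, 3.1]
opening: 0.0932
gripper_force: 0.9
```

Run:
```python
from h import *
for n in("top",):
    c=robot.read_camera(n);cv2.imwrite("pics/a1.png",cv2.resize(c["image"][170:400,250:560],None,fx=2.5,fy=2.5)[:,:,::-1])
```

```text
(no output)
```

View pics/a1.png

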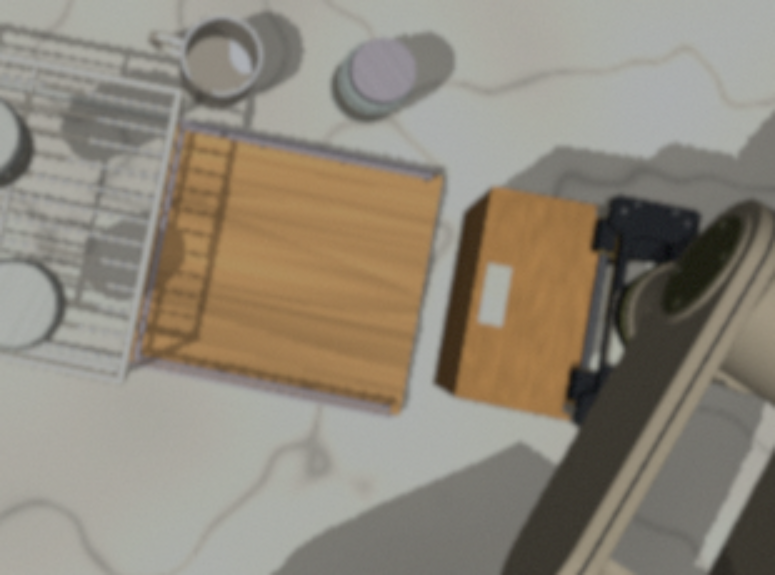

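The carton leaned about 7°: its top moved ~16 raw px while its foot, at about (437,383)–(463,215), stayed 25–30 mm short of the shelf edge. I'll back off slowly so it stands again, then push much lower with light contact.

To row units: -0.03 m is -0.6, -0.004 m is -0.08.

Call:
drive_effector(motion=[0.093, -0.08, 0, 0, 0, 0.093, -0.08, 0, 0, 0, 0.093, -0.08, 0, 0, 0, 0.093, -0.08, 0, 0, 0, 0.093, -0.08, 0, 0, 0, 0.093, -0.08, 0, 0, 0, 0.093, -0.08, 0, 0, 0, 0.093, -0.08, 0, 0, 0, 0.093, -0.6, 0, 0, 0, 0.093, -0.6, 0, 0, 0, 0.093, 0, 0, 0, 0])

```text
t: 6.9
tool_pos: [0.4556, -0.3494, 0.1987]
orientation: [2.421, 2.001, -0.001]
force: [-0.3, -0.2, -0.3]
opening: 0.093
gripper_force: 0.0
```

Run:
```python
from h import *
np.set_printoptions(precision=3,suppress=True)
c=robot.read_camera("top");m=orange(c["image"]);m[:110]=0
for k in cv2.findContours(m,0,2)[0]:
    if cv2.contourArea(k)>1500:
        a=cv2.approxPolyDP(k,4,True)[:,0];print(a.tolist(),[onplane(c,p,.25)[:2] for p in a])
```

```text
[[463, 248], [448, 330], [494, 340], [508, 257]] [array([ 0.575, -0.188]), array([ 0.405, -0.155]), array([ 0.386, -0.25 ]), array([ 0.557, -0.282])]
[[324, 223], [307, 311], [409, 333], [426, 241]] [array([0.624, 0.104]), array([0.44 , 0.137]), array([ 0.398, -0.074]), array([ 0.589, -0.111])]
```

To row units: 0.04 m is 0.8, 0.015 m is 0.3.

Call:
drive_effector(motion=[0.093, 0, 0, 0.8, 0, 0.093, 0, 0, 0.8, 0, 0.093, 0, 0, 0.8, 0, 0.093, 0, 0, 0.8, 0, 0.093, 0.3, 0, 0, 0, 0.093, 0.2, 0, 0, 0, 0.093, 0.1, 0, 0, 0, 0.093, 0.1, 0, 0, 0, 0.093, 0.1, 0, 0, 0, 0.093, 0.1, 0, 0, 0, 0.093, 0.1, 0, 0, 0, 0.093, 0.1, 0, 0, 0, 0.093, 0.1, 0, 0, 0, 0.093, 0, 0, 0, 0])

```text
t: 8.35
tool_pos: [0.4676, -0.2869, 0.0385]
orientation: [-2.418, -2.005, -0.0]
force: [-0.2, -0.3, 0.3]
opening: 0.0928
gripper_force: 0.0
```

Create look.py:
```python
from h import *
import sys
np.set_printoptions(precision=3,suppress=True)
c=robot.read_camera("top")
cv2.imwrite(sys.argv[1],cv2.resize(c["image"][170:400,250:560],None,fx=2.5,fy=2.5)[:,:,::-1])
m=orange(c["image"]);m[:110]=0
for k in cv2.findContours(m,0,2)[0]:
    if cv2.contourArea(k)>1500:
        a=cv2.approxPolyDP(k,4,True)[:,0];print(a.tolist(),[onplane(c,p,.25)[:2] for p in a])
```

```bash
python3 look.py pics/a2.png
```

```text
[[449, 246], [435, 328], [473, 336], [489, 306], [496, 255]] [array([ 0.579, -0.159]), array([ 0.409, -0.128]), array([ 0.393, -0.206]), array([ 0.455, -0.241]), array([ 0.561, -0.257])]
[[324, 223], [307, 311], [409, 334], [426, 241]] [array([0.624, 0.104]), array([0.44 , 0.137]), array([ 0.396, -0.074]), array([ 0.589, -0.111])]
```

View pics/a2.png

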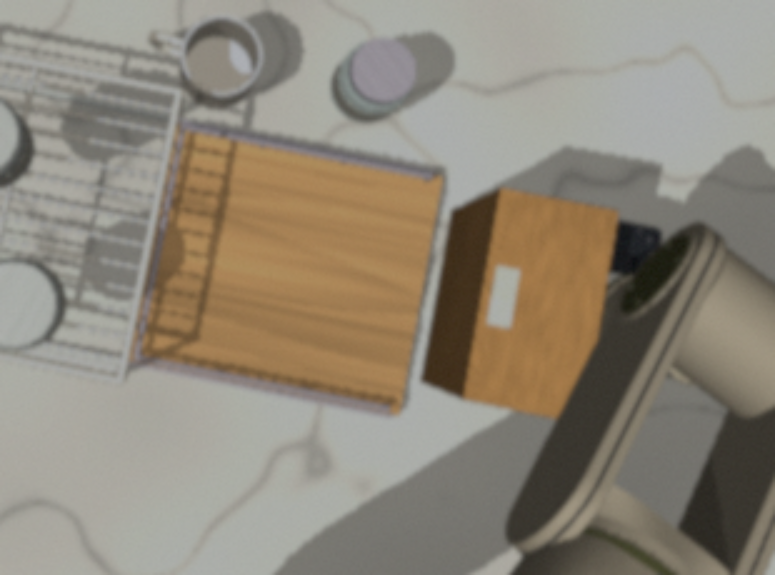

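The carton slid upright. Its foot now runs (423,380)–(453,213), about 10 mm from the shelf edge line (408,410)–(444,170).

To row units: 0.004 m is 0.08.

Call:
drive_effector(motion=[0.093, 0.08, 0, 0, 0, 0.093, 0.08, 0, 0, 0, 0.093, 0.08, 0, 0, 0, 0.093, 0, 0, 0, 0])

```text
t: 8.8
tool_pos: [0.4698, -0.2751, 0.0385]
orientation: [-2.418, -2.005, -0.0]
force: [0.1, -1.0, -0.1]
opening: 0.093
gripper_force: 0.0
```

```bash
python3 look.py pics/a3.png
```

```text
[[443, 245], [429, 326], [468, 335], [483, 306], [491, 255]] [array([ 0.581, -0.146]), array([ 0.412, -0.116]), array([ 0.395, -0.196]), array([ 0.455, -0.228]), array([ 0.561, -0.247])]
[[324, 223], [307, 311], [409, 334], [426, 241]] [array([0.624, 0.104]), array([0.44 , 0.137]), array([ 0.396, -0.074]), array([ 0.589, -0.111])]
```

Call:
drive_effector(motion=[0.093, 0.08, 0, 0, 0, 0.093, 0, 0, 0, 0])

```text
t: 9.05
tool_pos: [0.4706, -0.2715, 0.0386]
orientation: [-2.419, -2.004, -0.0]
force: [0.3, -1.4, 0.1]
opening: 0.0932
gripper_force: 0.0
```

```bash
python3 look.py pics/a4.png
```

```text
[[443, 244], [427, 326], [466, 335], [482, 303], [489, 253]] [array([ 0.583, -0.146]), array([ 0.412, -0.111]), array([ 0.395, -0.192]), array([ 0.461, -0.226]), array([ 0.565, -0.243])]
[[324, 223], [307, 311], [409, 334], [426, 241]] [array([0.624, 0.104]), array([0.44 , 0.137]), array([ 0.396, -0.074]), array([ 0.589, -0.111])]
```

View pics/a4.png

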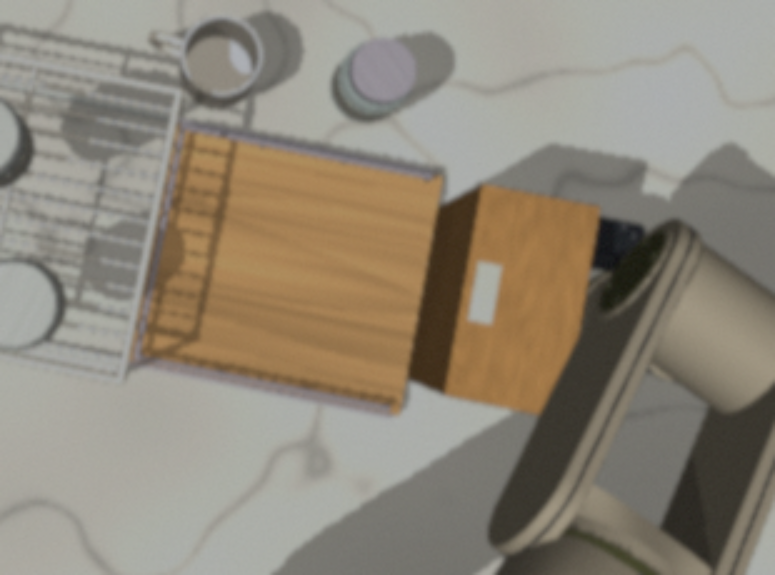

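The foot rests against the shelf edge along (411,378)–(443,205), and the carton is straight. Next I raise the tool and tip the carton near its top.

To row units: -0.045 m is -0.9, -0.03 m is -0.6.

Call:
drive_effector(motion=[0.093, -0.1, 0, 0, 0, 0.093, -0.1, 0, 0, 0, 0.093, -0.4, 0, 0, 0, 0.093, -0.2, 0, -0.6, 0, 0.093, 0, 0, -0.9, 0, 0.093, 0, 0, -0.9, 0, 0.093, 0, 0, -0.9, 0, 0.093, 0, 0, -0.7, 0, 0.093, 0.4, 0, 0, 0, 0.093, 0.4, 0, 0, 0, 0.093, 0.3, 0, 0, 0, 0.093, 0.2, 0, 0, 0, 0.093, 0.2, 0, 0, 0, 0.093, 0.2, 0, 0, 0, 0.093, 0.2, 0, 0, 0, 0.093, 0, 0, 0, 0])

```text
t: 10.7
tool_pos: [0.481, -0.2167, 0.2385]
orientation: [-2.418, -2.005, -0.0]
force: [0.7, -0.9, 0.5]
opening: 0.0929
gripper_force: 0.1
```

```bash
python3 look.py pics/a5.png
```

```text
[[324, 223], [307, 311], [407, 334], [413, 321], [460, 333], [475, 269], [473, 249], [430, 242], [426, 250], [426, 241]] [array([0.624, 0.104]), array([0.44 , 0.137]), array([ 0.396, -0.07 ]), array([ 0.422, -0.083]), array([ 0.399, -0.18 ]), array([ 0.531, -0.213]), array([ 0.573, -0.209]), array([ 0.587, -0.119]), array([ 0.57 , -0.111]), array([ 0.589, -0.111])]
```

To row units: 0.012 m is 0.24.

Call:
drive_effector(motion=[0.093, 0.24, 0, 0, 0, 0.093, 0.24, 0, 0, 0, 0.093, 0.24, 0, 0, 0, 0.093, 0.24, 0, 0, 0, 0.093, 0.24, 0, 0, 0, 0.093, 0.24, 0, 0, 0, 0.093, 0.24, 0, 0, 0, 0.093, 0.24, 0, 0, 0, 0.093, 0.24, 0, 0, 0, 0.093, 0.24, 0, 0, 0, 0.093, 0, 0, 0, 0, 0.093, 0, 0, 0, 0, 0.093, 0, 0, 0, 0])

```text
t: 12.05
tool_pos: [0.503, -0.1002, 0.2386]
orientation: [2.419, 2.004, -0.0]
force: [-0.2, -0.5, 0.1]
opening: 0.0927
gripper_force: 0.0
```

```bash
python3 look.py pics/a6.png
```

```text
[[324, 223], [307, 311], [403, 330], [404, 315], [355, 306], [352, 299], [365, 240], [415, 249], [415, 241]] [array([0.624, 0.104]), array([0.44 , 0.137]), array([ 0.404, -0.062]), array([ 0.434, -0.064]), array([0.452, 0.038]), array([0.466, 0.044]), array([0.589, 0.017]), array([ 0.572, -0.087]), array([ 0.588, -0.088])]
```

View pics/a6.png

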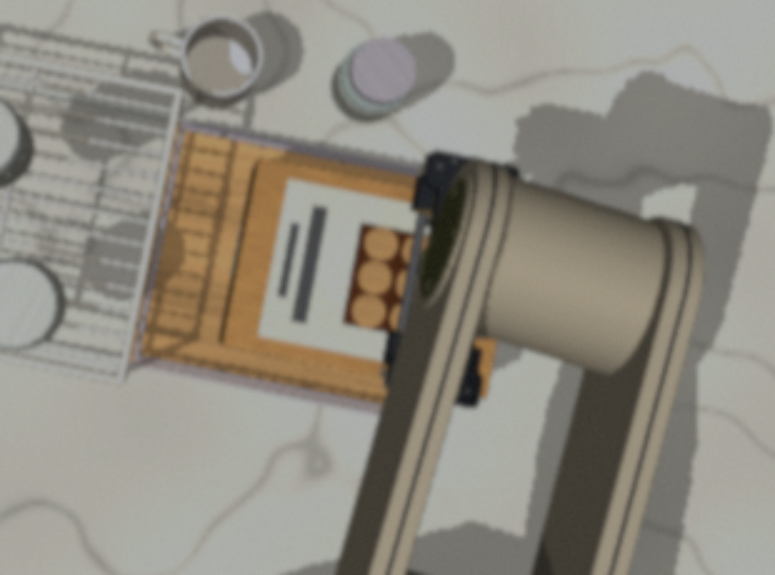

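The carton has fallen flat on its back, label up. Its top end runs (252,160)–(222,343), short of the rear rail, and its foot sticks out of the shelf front at about (490,390). I'll retract and measure.

To row units: -0.04 m is -0.8.

Call:
drive_effector(motion=[0.093, -0.8, 0, 0, 0, 0.093, -0.8, 0, 0, 0, 0.093, -0.8, 0, 0, 0, 0.093, -0.8, 0, 0, 0, 0.093, -0.8, 0, 0, 0, 0.093, 0, 0, 0, 0])

```text
t: 12.7
tool_pos: [0.4642, -0.3011, 0.2384]
orientation: [2.424, 1.998, -0.002]
force: [1.0, 0.1, -1.1]
opening: 0.0932
gripper_force: 0.0
```

```bash
python3 look.py pics/a7.png
```

Run:
```python
from h import *
np.set_printoptions(precision=3,suppress=True)
c=robot.read_camera("top")
n=np.array([.1857,.9826]);l=np.array([-n[1],n[0]]);o=np.array([.543,.131])-.021*n
m=orange(c["image"])
for p in[(252,160),(222,343)]:
    X=onplane(c,np.array(p)/2.5+[250,170],.12)[:2];print(X,(X-o)@n,(X-o)@l)
```

```text
[[324, 223], [307, 311], [406, 333], [412, 322], [444, 326], [455, 253], [427, 248], [425, 241]] [array([0.624, 0.104]), array([0.44 , 0.137]), array([ 0.398, -0.068]), array([ 0.42, -0.08]), array([ 0.413, -0.147]), array([ 0.564, -0.171]), array([ 0.574, -0.113]), array([ 0.589, -0.109])]
[0.615 0.038] -0.057015200703837594 -0.08750976082215876
[0.443 0.065] -0.06250088196487819 0.0855212406364655
```

View pics/a7.png

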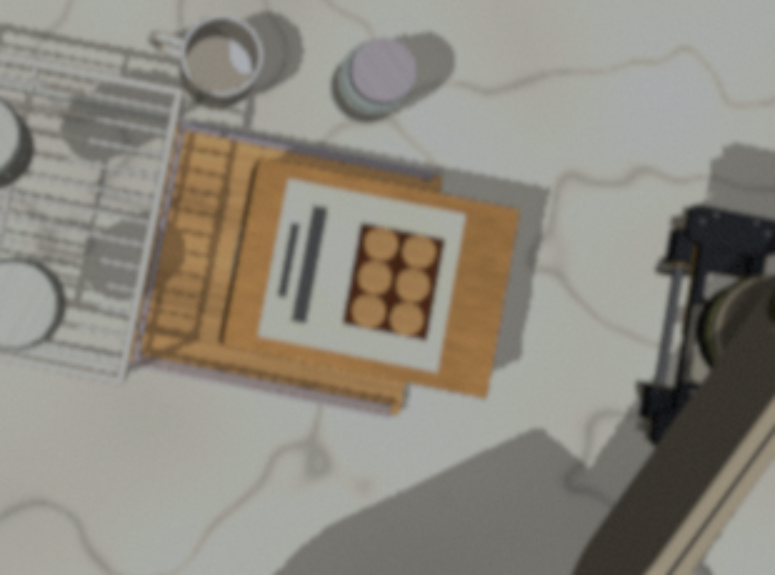

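To row units: 0.042 m is 0.84, 0.03 m is 0.6.

Call:
drive_effector(motion=[0.093, 0, 0, 0.84, 0, 0.093, 0, 0, 0.84, 0, 0.093, 0, 0, 0.84, 0, 0.093, 0, 0, 0.84, 0, 0.093, 0.6, 0, 0, 0, 0.093, 0.6, 0, 0, 0, 0.093, 0.4, 0, 0, 0, 0.093, 0.2, 0, 0, 0, 0.093, 0.2, 0, 0, 0, 0.093, 0.2, 0, 0, 0, 0.093, 0.2, 0, 0, 0, 0.093, 0.2, 0, 0, 0, 0.093, 0.2, 0, 0, 0, 0.093, 0, 0, 0, 0])

```text
t: 14.2
tool_pos: [0.4921, -0.1576, 0.0706]
orientation: [-2.418, -2.005, -0.001]
force: [-0.8, -0.9, 0.2]
opening: 0.0932
gripper_force: 0.0
```

Call:
drive_effector(motion=[0.093, 0.2, 0, 0, 0, 0.093, 0.2, 0, 0, 0, 0.093, 0.2, 0, 0, 0, 0.093, 0.2, 0, 0, 0, 0.093, 0, 0, 0, 0])

```text
t: 14.7
tool_pos: [0.4995, -0.1182, 0.0706]
orientation: [-2.418, -2.005, -0.0]
force: [-0.7, 0.1, 0.2]
opening: 0.0929
gripper_force: 0.0
```

```bash
python3 look.py pics/a8.png
```

```text
[[321, 222], [304, 310], [397, 329], [412, 241]] [array([0.626, 0.11 ]), array([0.442, 0.143]), array([ 0.406, -0.049]), array([ 0.588, -0.081])]
```

View pics/a8.png

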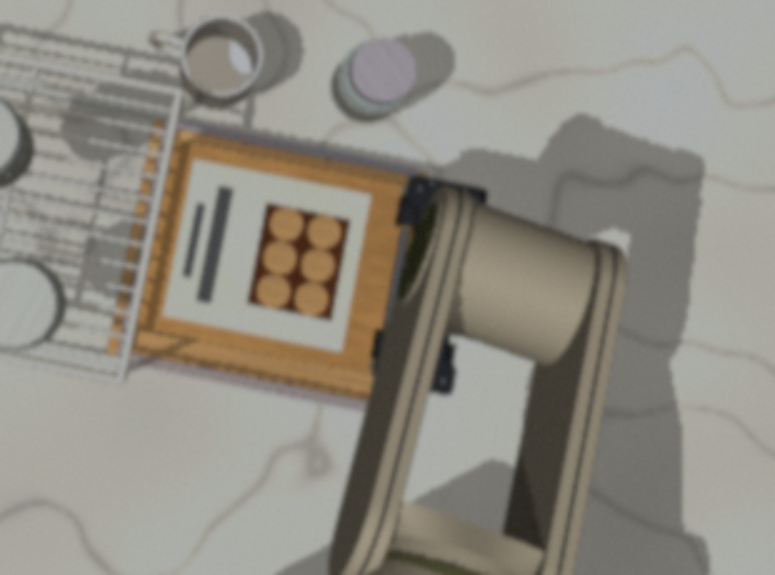

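The carton lies flat and straight, with its label end near the rear rail and its sides inside the rails. Pushing on at this height to about 45 mm short of the end.

To row units: 0.012 m is 0.24, 0.01 m is 0.2.

Call:
drive_effector(motion=[0.093, 0.2, 0, 0, 0, 0.093, 0.24, 0, 0, 0, 0.093, 0.24, 0, 0, 0, 0.093, 0.24, 0, 0, 0, 0.093, 0.24, 0, 0, 0, 0.093, 0.24, 0, 0, 0, 0.093, 0.24, 0, 0, 0, 0.093, 0, 0, 0, 0])

```text
t: 15.55
tool_pos: [0.5146, -0.038, 0.0706]
orientation: [-2.418, -2.005, -0.0]
force: [-0.7, 0.4, -0.4]
opening: 0.0929
gripper_force: 0.0
```

Call:
drive_effector(motion=[0.093, 0.24, 0, 0, 0, 0.093, 0.24, 0, 0, 0, 0.093, 0.24, 0, 0, 0, 0.093, 0.24, 0, 0, 0, 0.093, 0.24, 0, 0, 0, 0.093, 0.24, 0, 0, 0, 0.093, 0.24, 0, 0, 0, 0.093, 0.24, 0, 0, 0, 0.093, 0.16, 0, 0, 0, 0.093, 0, 0, 0, 0])

```text
t: 16.55
tool_pos: [0.5339, 0.0637, 0.0705]
orientation: [-2.418, -2.005, -0.0]
force: [-0.2, 0.3, -0.4]
opening: 0.0928
gripper_force: 0.0
```

To row units: -0.035 m is -0.7, 0.01 m is 0.2.

Call:
drive_effector(motion=[0.093, -0.16, 0, 0, 0, 0.093, 0, 0, -0.7, 0, 0.093, 0, 0, 0, 0, 0.093, 0.2, 0, 0, 0, 0.093, 0.12, 0, 0, 0, 0.093, 0.12, 0, 0, 0, 0.093, 0.12, 0, 0, 0, 0.093, 0.12, 0, 0, 0, 0.093, 0.12, 0, 0, 0, 0.093, 0.12, 0, 0, 0, 0.093, 0.08, 0, 0, 0, 0.093, 0.08, 0, 0, 0])

```text
t: 17.75
tool_pos: [0.542, 0.1078, 0.1046]
orientation: [2.419, 2.004, -0.003]
force: [0.1, -6.1, 3.2]
opening: 0.0929
gripper_force: 3.2
```

Call:
drive_effector(motion=[0.093, 0.06, 0, 0, 0, 0.093, 0.06, 0, 0, 0])

```text
t: 17.95
tool_pos: [0.5432, 0.1137, 0.1046]
orientation: [2.419, 2.004, -0.003]
force: [-0.6, -6.6, 3.0]
opening: 0.0932
gripper_force: 3.1
```

Call:
drive_effector(motion=[0.093, 0.06, 0, 0, 0])

```text
t: 18.05
tool_pos: [0.5437, 0.1163, 0.1046]
orientation: [2.419, 2.004, -0.004]
force: [-3.1, -23.8, 6.9]
opening: 0.0932
gripper_force: 12.5
```

The force jumped from 6.6 to 24 N at TCP x ≈ 0.007, about where the shelf should reach its stop. Retracting to look.

To row units: -0.04 m is -0.8, -0.03 m is -0.6.

Call:
drive_effector(motion=[0.093, -0.1, 0, 0, 0, 0.093, -0.4, 0, 0, 0, 0.093, -0.6, 0, 0, 0, 0.093, -0.8, 0, -0.4, 0, 0.093, -0.8, 0, -0.8, 0, 0.093, -0.8, 0, -0.8, 0, 0.093, -0.8, 0, -0.8, 0, 0.093, -0.8, 0, -0.8, 0, 0.093, 0, 0, 0, 0])

```text
t: 18.95
tool_pos: [0.5017, -0.1189, 0.2722]
orientation: [2.417, 1.995, 0.006]
force: [1.3, 0.6, 0.7]
opening: 0.093
gripper_force: 0.0
```

Run:
```python
from h import *
np.set_printoptions(precision=3,suppress=True)
A=robot.read_camera("top");B=robot.read_camera("side")
a=cv2.resize(A["image"][160:360,160:440],None,fx=2.0,fy=2.0,interpolation=2);b=cv2.resize(B["image"][120:360,170:430],None,fx=2.0,fy=2.0,interpolation=2)
im=np.zeros((600,800,3),np.uint8)
a=cv2.resize(A["image"][170:350,165:365],(390,351),interpolation=2);b=cv2.resize(B["image"][125:325,170:380],(410,390),interpolation=2)
im[:351,:390]=a;im[:390,390:]=b
cv2.imwrite("pics/f.png",im[:390,:,::-1])
n=np.array([.1857,.9826]);l=np.array([-n[1],n[0]]);o=np.array([.543,.131])-.021*n
for x,y,z in[(0,0,.02),(0,.123,.02),(0,-.123,.02),(.017,.09,.02),(.017,-.09,.02)]:
    X=np.r_[o+x*n+y*l,z];print(x,y,((proj(A,X)-[165,170])*1.95).round(),((proj(B,X)-[170,125])*1.95+[390,0]).round())
```

```text
0 0 [301. 190.] [651. 285.]
0 0.123 [282. 283.] [578. 345.]
0 -0.123 [319.  97.] [721. 227.]
0.017 0.09 [274. 255.] [590. 319.]
0.017 -0.09 [302. 119.] [694. 233.]
```

View pics/f.png

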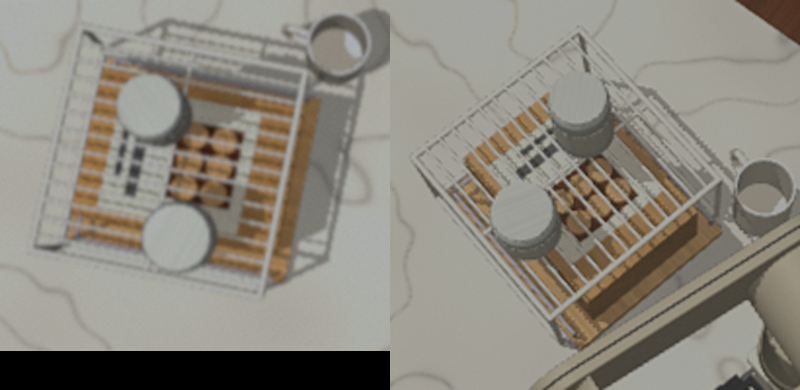

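Both views show the shelf front edge at its predicted home position: top (318,100)–(287,283), side (721,230)–(578,345). The carton is flat and straight under the deck, and the tins and mug are in place.

```bash
python3 -c "
from plant import robot
print(robot.close_job())"
```

```text
the job is handed in; nothing more can be done
None
```

I tipped the carton flat onto its back, pushed the shelf fully home with it straight under the deck, left the tins, jar and mug untouched, and handed the job in at about 19 s. The hand-in returned no verdict.

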